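# Feed the bottom sign blank from under the pile to the register pins

### The arm

A 6-joint arm with a two-finger parallel gripper is mounted at the origin on a cart in front of the work surface, level with it; the furniture and walls round the work are solid. World frame = base frame: x ahead of the robot, y to its left, z up, the work surface at z = 0. Lengths are in m, angles in rad, forces in N, time in s.
With the tool pointing down it reaches from about 0.375 to 0.9 m from the base axis. Payload 3.1 kg.
Tool frame: the origin (TCP) lies midway between the tips of the shut fingers; the grasp point (between the pads) lies 19 mm behind it; x points along the fingers, y is the direction in which the jaws open and shut, and the axes are right-handed (so a half turn about x gives the same grasp; the last joint's range is limited). The gripper opens to 87 mm and grips with 3 to 60 N. Pads are 19 mm wide; open, the fingers measure 117 mm over their backs; the gripper's body (75 mm by 190 mm) begins 51 mm behind the grasp point.
Start: joints at [1.089, 0.527, 1.433, -0, 1.181, -0.178], TCP at [0.187, 0.596, 0.223] pointing down, gripper open.
Joint ranges: [-3.08, 3.08], [-0.75, 2.2], [0.22, 2.44], [-1.43, 4.57], [0, 2.65], [-2.85, 2.85]. Speed limits (rad/s): [2.79, 2.79, 3.14, 3.14, 3.14, 3.14].

### API

Orientations are given as a unit quaternion [x, y, z, w].
In Python, from rig import get_obs, imaging, robot gives the robot as it stands.
- The arm moves only by the shell command python3 -m inch 'ROWS' [FORCE]. ROWS is JSON, a list of rows, each a list of 3 entries, a list of its own where there are three numbers: the finger opening in mm, from 0 to 87, then the shift along the tool's x, y, z in mm, then the turn, a rotation vector about the tool's x, y, z in degrees. In form: [[grip, [dx, dy, dz], [wx, wy, wz]], ...]. A call has 1 to 12 rows; each row shifts and turns the pose as measured when the row begins, along the tool's axes as they then stand; what a row does not reach is not made up. A row lasts 1/8 s, in which the tool goes at most 62.5 mm and 10.7 degrees, less where a joint would pass 70% of its speed; a pose out of reach is approached as far as the arm can. A call with a gripper value outside its range is refused whole. The fingers move at their own pace and stop on an object; FORCE is the grip in N (left out, the last holds). Time passes only in rows, so rows that do not move let the fingers close. It gives the time, the measured TCP pose, the force and the opening at its end, in the units of the state.
- get_obs(): the state, without advancing time (a new reading comes with each control period).
- imaging.camera(name): name is "side" or "top" or "wrist"; returns the picture (420x560x3 uint8, red, green, blue); there is no depth.
- imaging.camera_params(name): a dict with "camera_matrix" (3x3 intrinsics, pixels), "xyz" and "rotation" of the camera in the world. Camera axes: x right, y down, z forward; pixel columns grow to the right and rows downward; lengths in m; the calibration is good to about 2 mm. A picture is of the moment at which its call begins: read the wrist's pose just before it. camera_params takes no time and is no camera call; for the wrist camera it gives the pose at the moment of the call.
- robot.hand_in(): hands the job in, once; it reports no verdict.
Trained networks look in the newest picture that a camera, given by its name, has taken for a name from the list of things; names that differ only in an ending like _2 or _b are one class to them, and where a whole thing is asked for, a point or a joint stands for the part that bears it (a point fixed in the world has none). Each returns a list of dicts, best first, with "confidence" (0 to 1); they miss things now and then, are a little off and sometimes report something else, mostly with a low value. They report only what shows in the picture. A call takes as long as a camera call. They do not tell look-alikes from the thing itself.
- imaging.cut_out(camera, target): "pixels" (420x560 bool, what is visible of it) and "box" ([centre column, centre row, width, height] in pixels, round what is visible of it).
- imaging.tip_of(camera, target): "pixel" ([column, row] in pixels: a listed point, or the origin of a listed thing).
The state is a dict: "time": time; "q": joint angles; "joint_velocities": joint speeds; "joint_torque": joint torques, N m; "position": TCP position; "tool_rot": TCP orientation; "ft_force": force on the tool from outside, world axes, zero at the start; "moment": the same for the moment, N m; "grip_width": finger opening in m.
Only numpy, scipy, OpenCV 4.12 (cv2) and the standard library are available. Lean on these libraries where they do the work, as an engineer would, in place of code of your own. Each camera call takes 0.05 s, during which the arm holds its last target. There are 200 camera calls.

### The job

Draw the bottom sign blank out from under the pile, through the slit of the gate, by pressing fingertips on its exposed end and sliding it, and lay it flat and fully home against all three register pins (the two front pins and the side pin). The blank is soft and dents under more than 25 N, so set the fingers down slowly and press only as hard as it takes; do not touch the blanks and tubs of the pile, which must stay standing behind the gate, and leave the other things on the bench where they are.

Things in the scene. Friction and masses are not known exactly. Their poses are not given: they have to be found in the camera images.
- feed_board: Fixed plywood feed board, 190 mm (x) by 435 mm (y from -235 to +200 mm). Origin under the front face of the gate, on the middle line, 18 mm below the smooth upper face (blanks slide at z = 18 mm of this frame). Height over the bench differs: upper face 18 to 24 mm above it. Its -y axis is the feed direction, from the pile through the gate to the front pins, roughly to the robot's right.
- gate (a point): Middle of the gate's front face at the board's upper face. Gate: aluminium bar across the board, 12 mm thick (y = 0 to 12 mm), 160 mm long, underside 7.5 mm and top 28 mm above the board's face (end posts 34 mm, 158 mm apart): one 5 mm blank passes beneath, the next ones are held back.
- front_pin_a (a point): Register pin, steel, round, 10 mm in diameter and 9 mm tall, fixed on the feed board at x = -42, y = -225 mm of its frame; the point is the pin's centre at the board's upper face. The blank's leading edge is home when it touches this pin and front_pin_b (edge at y = -220 mm of the board's frame).
- front_pin_b (a point): The second front register pin, the same, at x = +42, y = -225 mm of the feed board's frame.
- side_pin (a point): The side register pin, the same, at x = -73, y = -150 mm of the feed board's frame; the blank's long edge on its -x side is home when it touches this pin (the blank's middle then at x = -8 mm of the board's frame). Press level with this pin, at y = -150 mm, to slide the blank sideways without turning it.
- bottom_blank: The blank to draw: white plastic, 120 mm (x) by 180 mm (y) by 5 mm, 0.1 kg, lowest of the pile. Origin at the centre of its underside; axes nearly along the feed board's. Its leading end (-y) lies flat on the board, 65 to 85 mm out of the gate, the rest under the pile. Too wide to grip.
- blank_lead (a point): Middle of the leading edge of the bottom blank, on its upper face. Press closed fingertips 25 to 30 mm behind it. Friction about 0.16 on board and pile, about 0.4 under fingertips (both a fifth more or less): pressed with less than about 10 N the fingers slip over it, 13 to 16 N does, over 25 N dents it (brief peaks too). Touch down at 6 mm/s or slower; faster strikes too hard.
- blank_lead_a (a point): Point on the upper rim of the bottom blank's leading edge (y = -90 mm of the blank's frame) at the blank's x = -42 mm; meets front_pin_a.
- blank_lead_b (a point): The same at the blank's x = +42 mm; meets front_pin_b.
- blank_2: Second blank of the pile, white, 120 x 180 x 5 mm, lying on the bottom blank close behind the gate, which holds it back; drops 5 mm onto the board when the bottom one has gone. Origin at the centre of its underside.
- blank_3: Third blank, the same, lying on blank_2.
- wide_tub: Dark green ink tub with lid, 112 mm wide, 65 mm tall, standing on blank_3; its nearest side is about 25 mm behind the gate. Origin at the centre of its underside.
- small_tub: Small ink tub with lid, 68 mm wide, 53 mm tall, standing on the lid of wide_tub; the pile's top, about 155 mm above the bench. Origin at the centre of its underside.
- flat_brush: Bystander: flat brush 219 x 25 x 10 mm lying on the bench right of the feed board, near the robot.
- putty_scraper: Bystander: putty scraper 176 x 76 x 15 mm lying on the bench, right.
- spare_lid: Bystander: round tub lid 92 mm wide, 10 mm thick, on the bench, right rear.
- dye_bottle: Bystander: small pigment bottle, 40 mm wide, 93 mm tall, behind the feed board.
- open_tub: Bystander: small empty white tub, 66 mm wide, 80 mm tall, on the bench left of the pile.
Mind the look-alikes: they are no part of the job. Leave any red look-alike of the small_tub alone.

How it is judged:
By the outcome, as a careful person would: the job done as asked, in the order asked, and still so for the second after the job is handed in, with the robot touching nothing.
It also fails if it takes over 67 s, if anything falls off the work surface, if the arm or the gripper's body presses on something with over 40 N, if the wrist force passes 120 N, or if a joint passes its speed limit or range.

## Working session

There is one attempt and no reset: what is moved stays moved. The work goes in short steps, Python scripts to look and compute and a shell command to move; the robot and the scene stay as the last step left them, time stands still between calls to the robot, and variables do not carry over. Pictures are saved under pics/ and viewed, about 8 in all and at most 12, crops included, and the job is handed in when it is done.

```bash
ls; mkdir -p pics; cat > h.py <<'E'
import numpy as np, cv2, json
from rig import get_obs, imaging, robot
from scipy.spatial.transform import Rotation as R
def ray(cam,px):
    p=imaging.camera_params(cam);K=np.array(p["camera_matrix"]);M=np.array(p["rotation"])
    if M.shape!=(3,3): M=R.from_quat(M).as_matrix()
    d=M@np.linalg.solve(K,[px[0],px[1],1]);return np.array(p["xyz"]),d
def onz(cam,px,z):
    o,d=ray(cam,px);return o+d*(z-o[2])/d[2]
def snap(cam,name):
    im=imaging.camera(cam);cv2.imwrite(f"pics/{name}.png",im[:,:,::-1]);return im
def tri(c1,p1,c2,p2):
    o1,d1=ray(c1,p1);o2,d2=ray(c2,p2);A=np.c_[d1,-d2];t=np.linalg.lstsq(A,o2-o1,rcond=None)[0]
    a=o1+t[0]*d1;b=o2+t[1]*d2;return (a+b)/2,np.linalg.norm(a-b)
E
python3 - <<'E'
from h import *
o=get_obs();print(o["position"],o["tool_rot"],o["ft_force"],o["time"])
for c in("top","side"):
    im=snap(c,c+"0");p=imaging.camera_params(c);print(c,p["xyz"],np.round(p["rotation"],3).tolist(),p["camera_matrix"])
    for t in("gate","front_pin_a","front_pin_b","side_pin","blank_lead","blank_lead_a","blank_lead_b","feed_board","small_tub"):
        print(c,t,[(np.round(r["pixel"],1).tolist(),round(r["confidence"],2),np.round(onz(c,r["pixel"],.021),4).tolist()) for r in imaging.tip_of(c,t)[:3]])
a=cv2.imread("pics/top0.png");b=cv2.imread("pics/side0.png")
E
```

```text
pics
[0.18660416 0.59572533 0.22156763] [ 0.10628393  0.69921147 -0.10774273  0.69871206] [-0.17355711  0.8463007  -0.10333573] 0.0
top [0.09480362 0.13569029 1.44747086] [-0.567, 0.803, -0.149, 0.107] [[462.94072818   0.         274.74315892]
 [  0.         462.94072818 208.62588005]
 [  0.           0.           1.        ]]
top gate [([256.5, 247.7], 0.68, [0.509, 0.0558, 0.021]), ([279.6, 226.9], 0.42, [0.5504, -0.0375, 0.021])]
top front_pin_a [([325.3, 223.6], 0.83, [0.5112, -0.1818, 0.021]), ([329.6, 250.3], 0.77, [0.4228, -0.1613, 0.021])]
top front_pin_b [([325.3, 223.6], 0.83, [0.5112, -0.1818, 0.021]), ([329.6, 250.3], 0.77, [0.4228, -0.1613, 0.021])]
top side_pin [([304.4, 260.6], 0.95, [0.4181, -0.0735, 0.021])]
top blank_lead [([276.4, 226.1], 0.81, [0.5565, -0.0286, 0.021]), ([278.0, 240.9], 0.79, [0.5073, -0.0166, 0.021])]
top blank_lead_a [([276.4, 226.1], 0.81, [0.5565, -0.0286, 0.021]), ([278.0, 240.9], 0.79, [0.5073, -0.0166, 0.021])]
top blank_lead_b [([276.4, 226.1], 0.81, [0.5565, -0.0286, 0.021]), ([278.0, 240.9], 0.79, [0.5073, -0.0166, 0.021])]
top feed_boar
[... 752 characters left out ...]
03, -0.0888, 0.021]), ([233.0, 270.1], 0.61, [0.4114, -0.1633, 0.021]), ([243.9, 204.4], 0.41, [0.5071, 0.0511, 0.021])]
side blank_lead [([237.1, 221.7], 0.86, [0.4695, -0.007, 0.021]), ([261.7, 218.0], 0.81, [0.5365, -0.0173, 0.021])]
side blank_lead_a [([237.1, 221.7], 0.86, [0.4695, -0.007, 0.021]), ([261.7, 218.0], 0.81, [0.5365, -0.0173, 0.021])]
side blank_lead_b [([237.1, 221.7], 0.86, [0.4695, -0.007, 0.021]), ([261.7, 218.0], 0.81, [0.5365, -0.0173, 0.021])]
side feed_board [([241.8, 206.3], 0.63, [0.4993, 0.0459, 0.021])]
side small_tub [([297.8, 168.3], 0.9, [0.7075, 0.1441, 0.021]), ([279.2, 143.1], 0.85, [0.6986, 0.2824, 0.021]), ([243.5, 161.5], 0.74, [0.5632, 0.2337, 0.021])]
```

```bash
python3 - <<'E'
import cv2,numpy as np
a=cv2.imread("pics/top0.png")[150:300,140:370];b=cv2.imread("pics/side0.png")[110:290,150:350]
cv2.imwrite("pics/c0.png",np.hstack([cv2.resize(a,(420,274)),cv2.resize(b,(380,342))[:274] if 0 else cv2.resize(b,(304,274))]))
a=cv2.resize(a,(800,522),interpolation=cv2.INTER_CUBIC);cv2.imwrite("pics/c1.png",a)
b=cv2.resize(b,(660,594),interpolation=cv2.INTER_CUBIC);cv2.imwrite("pics/c2.png",b)
E
```

```text
(no output)
```

View pics/c1.png

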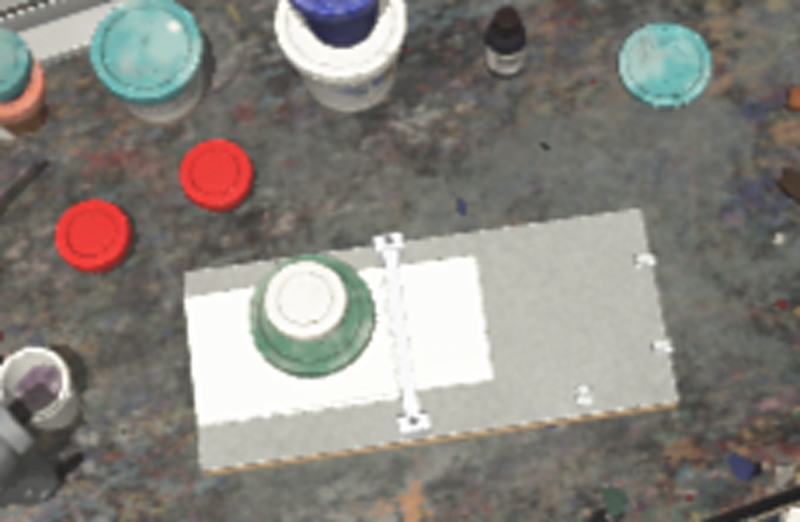

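View pics/c2.png

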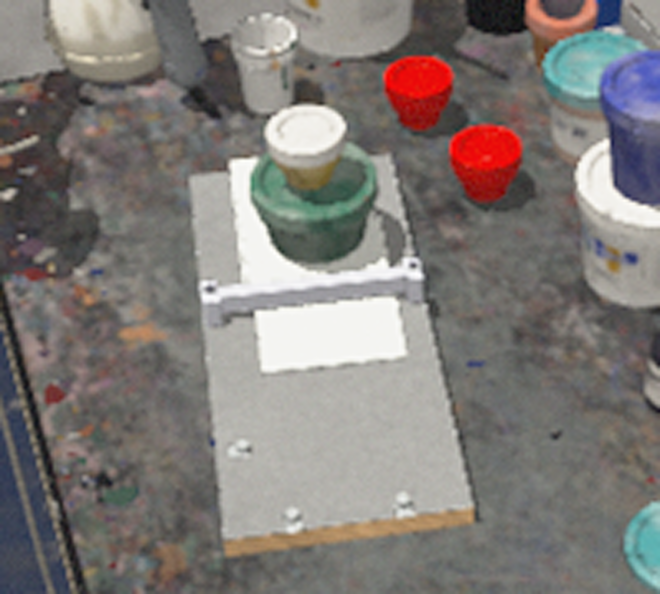

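Top picture crop: gate from (388,242) to (413,422); front pins at (645,262) [b] and (662,346) [a]; side pin at (585,396); exposed blank end has corners (477,258) and (492,380). The side view agrees. The pile carries the green tub and a white-lidded small tub. Possible confusions: the red tubs at (216,174) and (95,235) are look-alikes of the small tub; blanks 2 and 3 lie behind the gate. The part I want is the white patch in front of the gate, centred at about (440,320).

```bash
cat > fit.py <<'E'
from h import *
from scipy.optimize import least_squares
PT={"a":(-.042,-.225,0),"b":(.042,-.225,0),"s":(-.073,-.15,0),"g":(0,0,0)}
def proj(par,X):
    K,M,o=par;q=M.T@(X-o);u=K@q;return u[:2]/u[2]
def cp(c):
    p=imaging.camera_params(c);return np.array(p["camera_matrix"]),R.from_quat(p["rotation"]).as_matrix() if np.ndim(p["rotation"])==1 else np.array(p["rotation"]),np.array(p["xyz"])
def b2w(v,X):
    c,s=np.cos(v[2]),np.sin(v[2]);return np.array([v[0]+c*X[0]-s*X[1],v[1]+s*X[0]+c*X[1],v[3]+X[2]])
def fit(obs,z0=.021):
    f=lambda v:np.concatenate([proj(P,b2w(v,np.array(X)))-px for P,X,px in obs]+[[(v[3]-z0)/.002]])
    r=least_squares(f,[.51,.05,-.2,z0],loss="soft_l1");return r.x,np.round(f(r.x),1)
E
python3 - <<'E'
from fit import *
T=cp("top");S=cp("side")
pt=lambda k:PT[k]
obs=[(T,pt("a"),(329.6,250.3)),(T,pt("b"),(325.3,224.6)),(T,pt("s"),(307,262.5)),(T,pt("g"),(256.5,246)),
(S,pt("a"),(237.5,268.3)),(S,pt("b"),(271.5,262.5)),(S,pt("s"),(223.3,247)),(S,pt("g"),(245.8,202.2))]
v,r=fit(obs);print(v,r)
bl=[]
for c,pl in(("top",((277.1,224.2),(281.5,259.3))),("side",((273,217.5),(230,222.5)))):
  for p in pl:
    w=onz(c,p,v[3]+.005)[:2]-v[:2];c_,s_=np.cos(v[2]),np.sin(v[2]);q=[c_*w[0]+s_*w[1],-s_*w[0]+c_*w[1]];bl.append(q);print(c,np.round(q,4))
m=(np.array(bl[0])+bl[1]+bl[2]+bl[3])/4;tgt=b2w(v,np.array([m[0],m[1]+.027,.005]));print(m,tgt)
o=get_obs();A=R.from_quat(o["tool_rot"]).as_matrix();print(np.round(A,3))
for yy in(v[2],v[2]+np.pi):
  ty=np.array([np.cos(yy),np.sin(yy),0]);tx=np.array([0,0,-1.]);G=np.c_[tx,ty,np.cross(tx,ty)];
  print("rotvec tool deg",np.degrees(R.from_matrix(A.T@G).as_rotvec()))
print("shift tool mm",1000*A.T@(tgt+[0,0,.10]-o["position"]))
E
```

```text
[ 0.51270677  0.05144079 -0.21001212  0.02157155] [-0.6 -0.5 -0.7  0.6  0.2 -0.3  0.9  0.1  0.2 -0.9 -0.3  1.  -0.  -0.6
 -0.   1.5  0.3]
top [ 0.0638 -0.072 ]
top [-0.0543 -0.0704]
side [ 0.0677 -0.0704]
side [-0.0493 -0.0717]
[ 0.00695687 -0.07114727] [0.51030732 0.00681319 0.02657155]
[[ 0.     0.299  0.954]
 [ 0.     0.954 -0.299]
 [-1.     0.     0.   ]]
rotvec tool deg [ 8.46274008e+01  7.51815316e-04 -3.08385332e-03]
rotvec tool deg [-9.53725992e+01  3.16390127e-03  7.71330277e-04]
shift tool mm [  96.00092084 -465.83887878  484.91151811]
```

```bash
python3 -m inch '[[0,[0,-39,40],[0,0,0]],[0,[0,-39,40],[0,0,0]],[0,[0,-39,40],[0,0,0]],[0,[0,-39,40],[0,0,0]],[0,[0,-39,40],[0,0,0]],[0,[0,-39,40],[0,0,0]],[0,[0,-39,40],[0,0,0]],[0,[0,-39,40],[0,0,0]],[0,[0,-39,40],[0,0,0]],[0,[0,-39,40],[0,0,0]],[0,[0,-39,40],[0,0,0]],[0,[0,-39,40],[0,0,0]]]' 20; python3 -m inch '[[0,[0,0,0],[10.6,0,0]],[0,[0,0,0],[10.6,0,0]],[0,[0,0,0],[10.6,0,0]],[0,[0,0,0],[10.6,0,0]],[0,[0,0,0],[10.6,0,0]],[0,[0,0,0],[10.6,0,0]],[0,[0,0,0],[10.6,0,0]],[0,[0,0,0],[10.6,0,0]],[0,[0,0,0],[0,0,0]]]'
cat > rel.py <<'E'
from fit import *
import sys
def state(v):
    o=get_obs();A=R.from_quat(o["tool_rot"]).as_matrix();w=o["position"]-[v[0],v[1],v[3]];c,s=np.cos(v[2]),np.sin(v[2])
    B=np.array([[c,-s,0],[s,c,0],[0,0,1]])
    print("t",round(o["time"],2),"TCP board mm",np.round(1000*B.T@w,1),"F board",np.round(B.T@o["ft_force"],1),"w",round(o["grip_width"],4))
    print("tool axes in board\n",np.round(B.T@A,3));return o,A,B
E
python3 - <<'E'
from rel import *
v=[.51271,.05144,-.2100,.02157]
state(v);snap("wrist","w0")
for t in("front_pin_a","side_pin","blank_lead_a","blank_lead","gate"):
    print(t,[(np.round(r["pixel"],1).tolist(),round(r["confidence"],2),np.round(onz("wrist",r["pixel"],.0216),4).tolist()) for r in imaging.tip_of("wrist",t)[:3]])
E
```

```text
time: 2.5
position: [0.5185, -0.0055, 0.2246]
tool_rot: [0.107, 0.695, -0.101, 0.704]
ft_force: [1.6, -0.0, -0.3]
grip_width: 0.0002
time: 3.62
position: [0.5226, -0.0119, 0.2257]
tool_rot: [0.56, 0.438, -0.547, 0.443]
ft_force: [0.1, -0.3, -0.9]
grip_width: 0.0006
t 3.62 TCP board mm [ 22.8 -59.9 204.1] F board [ 0.1 -0.2 -0.9] w 0.0006
tool axes in board
 [[ 0.017  1.    -0.017]
 [ 0.009 -0.017 -1.   ]
 [-1.     0.017 -0.009]]
front_pin_a [([292.1, 194.1], 0.42, [0.5457, -0.0193, 0.0216])]
side_pin []
blank_lead_a [([295.3, 198.6], 0.97, [0.5483, -0.0259, 0.0216]), ([225.3, 203.9], 0.95, [0.4601, -0.0122, 0.0216]), ([259.7, 199.5], 0.92, [0.504, -0.0167, 0.0216])]
blank_lead [([295.3, 198.6], 0.97, [0.5483, -0.0259, 0.0216]), ([225.3, 203.9], 0.95, [0.4601, -0.0122, 0.0216]), ([259.7, 199.5], 0.92, [0.504, -0.0167, 0.0216])]
gate [([253.1, 141.8], 0.65, [0.5132, 0.0544, 0.0216])]
```

View pics/w0.png

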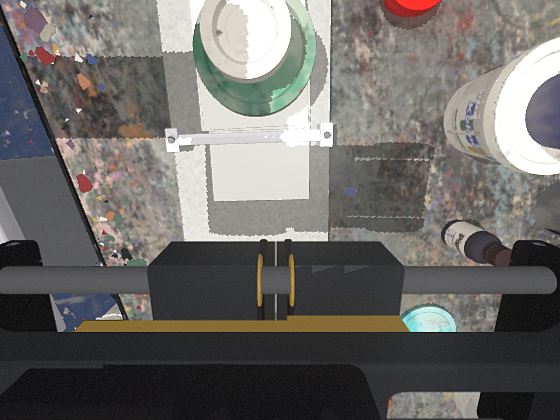

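Wrist view: exposed end has corners at (213,201) and (310,199), and the gate runs (172,140) to (327,134). Its positions match the first fit to a few mm. Descending.

```bash
python3 -m inch '[[0,[20,-8,-8],[-1,-0.5,-1]],[0,[40,-8,-8],[0,0,0]],[0,[40,0,0],[0,0,0]],[0,[40,0,0],[0,0,0]],[0,[25,0,0],[0,0,0]],[0,[12,0,0],[0,0,0]],[0,[6,0,0],[0,0,0]],[0,[0,0,0],[0,0,0]]]'; python3 - <<'E'
from rel import *
state([.51271,.05144,-.2100,.02157])
im=snap("wrist","w1");cv2.imwrite("pics/w1c.png",im[100:300,120:400,::-1].repeat(2,0).repeat(2,1))
E
```

```text
time: 4.92
position: [0.5063, 0.0122, 0.0322]
tool_rot: [-0.545, -0.45, 0.55, -0.445]
ft_force: [-0.5, -0.2, -0.3]
grip_width: 0.0007
t 4.92 TCP board mm [  1.9 -39.7  10.6] F board [-0.4 -0.3 -0.3] w 0.0007
tool axes in board
 [[-0.009  1.     0.009]
 [-0.001  0.009 -1.   ]
 [-1.    -0.009  0.   ]]
```

View pics/w1c.png

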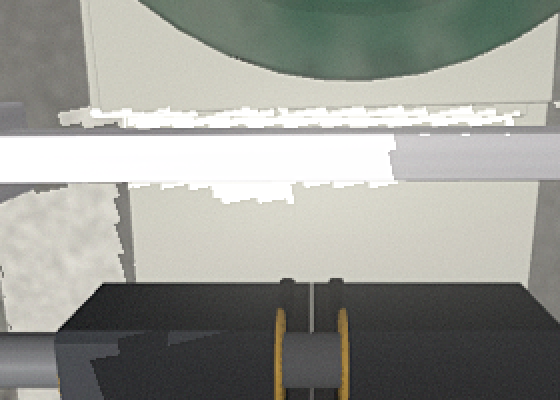

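Close crop: the fingertips are over the white blank, with edges at about x=130 and x=530 and fingers at 311. They are clear in front of the gate and about 5 mm left of the blank's middle. Correcting that, then touching down slowly.

```bash
python3 -m inch '[[0,[2,5,3],[0,0,-0.5]],[0,[0.6,0,0],[0,0,0]],[0,[0.6,0,0],[0,0,0]],[0,[0.6,0,0],[0,0,0]]]';  python3 -m inch '[[0,[0.6,0,0],[0,0,0]],[0,[0.6,0,0],[0,0,0]]]'
```

```text
time: 5.48
position: [0.5133, 0.0072, 0.0309]
tool_rot: [-0.545, -0.45, 0.55, -0.444]
ft_force: [-0.7, -0.8, -0.3]
grip_width: 0.0003
time: 5.72
position: [0.5131, 0.0073, 0.0297]
tool_rot: [-0.545, -0.45, 0.55, -0.444]
ft_force: [0.8, -0.3, 0.1]
grip_width: 0.0006
```

```bash
python3 -m inch '[[0,[0.6,0,0],[0,0,0]],[0,[0.6,0,0],[0,0,0]]]';  python3 -m inch '[[0,[0.6,0,0],[0,0,0]],[0,[0.6,0,0],[0,0,0]]]';python3 -m inch '[[0,[0.5,0,0],[0,0,0]]]'
```

```text
time: 5.98
position: [0.513, 0.0074, 0.0283]
tool_rot: [-0.545, -0.45, 0.55, -0.444]
ft_force: [0.3, -0.1, 0.1]
grip_width: 0.0003
time: 6.22
position: [0.5129, 0.0074, 0.027]
tool_rot: [-0.545, -0.451, 0.55, -0.444]
ft_force: [0.0, 0.6, 0.2]
grip_width: 0.0006
time: 6.35
position: [0.5129, 0.0074, 0.0264]
tool_rot: [-0.545, -0.451, 0.55, -0.444]
ft_force: [0.2, 0.3, -0.1]
grip_width: 0.0005
```

```bash
python3 -m inch '[[0,[0.5,0,0],[0,0,0]]]';  python3 -m inch '[[0,[0.5,0,0],[0,0,0]]]';python3 -m inch '[[0,[0.5,0,0],[0,0,0]]]'
```

```text
time: 6.48
position: [0.5129, 0.0074, 0.0261]
tool_rot: [-0.545, -0.451, 0.55, -0.444]
ft_force: [-1.2, -0.8, 6.3]
grip_width: 0.0006
time: 6.6
position: [0.5129, 0.0074, 0.0261]
tool_rot: [-0.545, -0.451, 0.55, -0.444]
ft_force: [-0.7, -0.3, 7.0]
grip_width: 0.0004
time: 6.72
position: [0.5129, 0.0074, 0.0261]
tool_rot: [-0.545, -0.45, 0.55, -0.444]
ft_force: [-1.2, 0.7, 5.1]
grip_width: 0.0005
```

```bash
python3 -m inch '[[0,[0.8,0,0],[0,0,0]],[0,[1.1,0,0],[0,0,0]]]';  python3 -m inch '[[0,[1.1,0,1],[0,0,0]],[0,[1.1,0,2],[0,0,0]]]'
```

```text
time: 6.98
position: [0.513, 0.0074, 0.0261]
tool_rot: [-0.545, -0.45, 0.55, -0.445]
ft_force: [-1.8, 0.5, 12.6]
grip_width: 0.0006
time: 7.22
position: [0.514, 0.0049, 0.0261]
tool_rot: [-0.546, -0.449, 0.549, -0.446]
ft_force: [-0.9, 1.9, 8.6]
grip_width: 0.0006
```

```bash
python3 -m inch '[[0,[1.1,0,2],[0,0,0]],[0,[1.1,0,3],[0,0,0]],[0,[1.1,0,3],[0,0,0]]]'; python3 - <<'E'
from rel import *
v=[.51271,.05144,-.2100,.0211]
state(v);snap("side","s1")
o=[r for r in imaging.tip_of("side","blank_lead_a")[:3]]
for r in o:
    w=onz("side",r["pixel"],.0261)[:2]-v[:2];c,s=np.cos(v[2]),np.sin(v[2]);print(np.round(r["pixel"],1),r["confidence"],np.round([c*w[0]+s*w[1],-s*w[0]+c*w[1]],4))
E
```

```text
time: 7.6
position: [0.5154, -0.0021, 0.0261]
tool_rot: [0.549, 0.447, -0.547, 0.447]
ft_force: [-0.1, 2.4, 8.4]
grip_width: 0.0002
t 7.6 TCP board mm [ 13.8 -51.8   5. ] F board [-0.6  2.3  8.4] w 0.0002
tool axes in board
 [[ 0.001  1.     0.008]
 [ 0.002  0.008 -1.   ]
 [-1.     0.001 -0.002]]
[254.5 220.4] 0.69 [ 0.0168 -0.0734]
[268.5 220.2] 0.6 [ 0.0543 -0.0783]
[239.3 222.5] 0.58 [-0.0246 -0.075 ]
```

```bash
python3 -m inch '[[0,[1.4,0,0],[0,0,0]],[0,[1.5,-0.6,1.5],[0,0,0]]]';  python3 -m inch '[[0,[1.6,-0.6,2],[0,0,0]],[0,[1.6,-0.6,3],[0,0,0]],[0,[1.6,-0.6,3],[0,0,0]]]'; python3 -m inch '[[0,[1.6,-0.6,3],[0,0,0]],[0,[1.6,-0.6,3],[0,0,0]]]'; python3 - <<'E'
from rel import *
v=[.51271,.05144,-.2100,.0211]
state(v);im=snap("side","s2");b=im[190:280,200:300,::-1];a=cv2.imread("pics/side0.png")[190:280,200:300]
cv2.imwrite("pics/s2c.png",cv2.resize(np.hstack([a,b]),(800,360),interpolation=cv2.INTER_CUBIC))
E
```

```text
time: 7.95
position: [0.5161, -0.0035, 0.0261]
tool_rot: [0.55, 0.446, -0.546, 0.448]
ft_force: [0.4, 2.9, 11.8]
grip_width: 0.0002
time: 8.32
position: [0.5173, -0.0102, 0.0261]
tool_rot: [0.553, 0.443, -0.543, 0.45]
ft_force: [-0.2, 3.2, 11.7]
grip_width: 0.0003
time: 8.57
position: [0.5181, -0.0154, 0.0261]
tool_rot: [0.556, 0.441, -0.541, 0.452]
ft_force: [0.8, 2.4, 12.2]
grip_width: 0.0002
t 8.57 TCP board mm [ 19.2 -64.2   5. ] F board [ 0.2  2.5 12.2] w 0.0002
tool axes in board
 [[ 0.025  1.     0.006]
 [ 0.007  0.005 -1.   ]
 [-1.     0.025 -0.006]]
```

View pics/s2c.png

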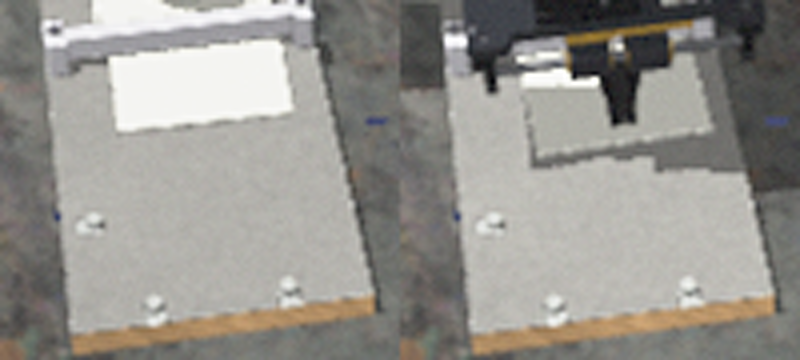

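Side view: the blank is following the fingers, but drifting to +x and turned slightly, because pressing makes the arm drift outward. The next rows compensate with −y and a counter-tilt.

```bash
python3 -m inch '[[0,[1.6,-2,3],[0,0,-0.3]],[0,[1.6,-2.5,4],[0,0,-0.3]],[0,[1.6,-2.5,4],[0,0,-0.3]]]'; python3 -m inch '[[0,[1.6,-2.5,4],[0,0,-0.3]],[0,[1.6,-2.5,4],[0,0,-0.3]],[0,[1.6,-2.5,4],[0,0,-0.3]]]'; python3 - <<'E'
from rel import *
v=[.51271,.05144,-.2100,.0211]
state(v)
E
```

```text
time: 9.0
position: [0.5152, -0.025, 0.0261]
tool_rot: [0.556, 0.441, -0.541, 0.451]
ft_force: [0.5, 2.9, 12.4]
grip_width: 0.0004
time: 9.38
position: [0.5119, -0.0358, 0.0261]
tool_rot: [0.557, 0.441, -0.541, 0.45]
ft_force: [0.5, 2.2, 13.0]
grip_width: 0.0006
t 9.38 TCP board mm [ 17.4 -85.5   5. ] F board [ 0.1  2.3 13. ] w 0.0006
tool axes in board
 [[ 0.025  1.     0.003]
 [ 0.009  0.002 -1.   ]
 [-1.     0.025 -0.009]]
```

```bash
python3 -m inch '[[0,[1.65,-3.5,5],[0,0,-0.5]],[0,[1.65,-3.5,5],[0,0,-0.5]],[0,[1.65,-3.5,5],[0,0,-0.5]],[0,[1.65,-3.5,5],[0,0,-0.5]]]'; python3 -m inch '[[0,[1.65,-3.5,5],[0,0,-0.5]],[0,[1.65,-3.5,5],[0,0,-0.5]],[0,[1.65,-3.5,5],[0,0,-0.5]],[0,[1.65,-3.5,5],[0,0,-0.5]]]'; python3 - <<'E'
from rel import *
v=[.51271,.05144,-.2100,.0211]
state(v);im=snap("side","s3");b=im[190:280,200:300,::-1];t=snap("top","t3")[190:280,230:350,::-1]
cv2.imwrite("pics/s3c.png",np.hstack([cv2.resize(b,(400,360),interpolation=2),cv2.resize(t,(480,360),interpolation=2)])[:,:800+80][:, :880])
cv2.imwrite("pics/s3c.png",cv2.resize(cv2.imread("pics/s3c.png"),(800,327)))
E
```

```text
time: 9.88
position: [0.5032, -0.0537, 0.0261]
tool_rot: [0.555, 0.444, -0.544, 0.446]
ft_force: [0.6, 3.0, 12.0]
grip_width: 0.0006
time: 10.38
position: [0.4939, -0.0719, 0.0261]
tool_rot: [0.552, 0.447, -0.548, 0.442]
ft_force: [1.2, 2.4, 12.8]
grip_width: 0.0006
t 10.38 TCP board mm [   7.3 -124.6    5. ] F board [ 0.6  2.6 12.8] w 0.0006
tool axes in board
 [[-0.002  1.    -0.002]
 [ 0.009 -0.002 -1.   ]
 [-1.    -0.002 -0.009]]
```

View pics/s3c.png

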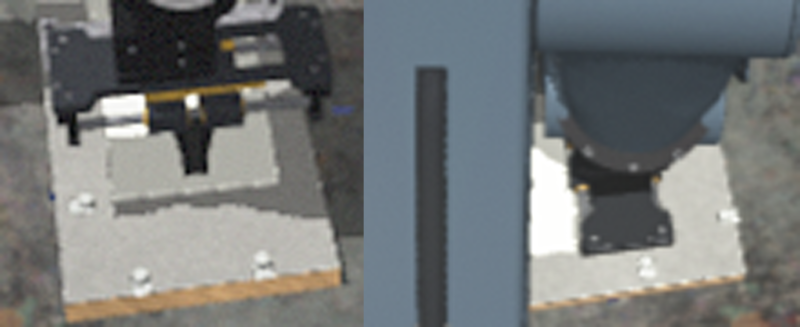

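Side view: the leading edge runs from (115,205) to (277,182), level with or just before the side pin at (83,203). It is nearly parallel to the pins and is being drawn straight.

```bash
cat >> rel.py <<'E'
def w2b(v,w):
    w=np.array(w[:2])-v[:2];c,s=np.cos(v[2]),np.sin(v[2]);return np.round(1000*np.array([c*w[0]+s*w[1],-s*w[0]+c*w[1]]),1)
V=np.array([.51271,.05144,-.2100,.0211])
def box(cam,c,sc,px,z): return w2b(V,onz(cam,(c[0]+px[0]/sc,c[1]+px[1]/sc),z))
E
python3 - <<'E'
from rel import *
for p in((115,205),(277,182)):print(box("side",(200,190),3.636,p,.0261))
for p in((83,207),(141,286),(263,268)):print("pin",box("side",(200,190),3.636,p,.0211))
E
```

```text
[ -51.6 -157.3]
[  64.7 -152.9]
pin [ -74.3 -151.3]
pin [ -39.8 -228.8]
pin [  44.6 -225.7]
```

```bash
python3 -m inch '[[0,[1.65,-2.8,5],[0,0,-0.3]],[0,[1.65,-2.8,5],[0,0,-0.3]],[0,[1.65,-2.8,5],[0,0,-0.3]],[0,[1.65,-2.8,5],[0,0,-0.3]],[0,[1.65,-2.8,5],[0,0,-0.3]],[0,[1.65,-2.8,5],[0,0,-0.3]]]'; python3 - <<'E'
from rel import *
state(V)
E
```

```text
time: 11.22
position: [0.4825, -0.101, 0.0261]
tool_rot: [0.551, 0.446, -0.55, 0.441]
ft_force: [0.7, 2.7, 13.9]
grip_width: 0.0005
t 11.22 TCP board mm [   2.3 -155.4    5. ] F board [ 0.1  2.7 13.9] w 0.0005
tool axes in board
 [[-0.004  1.    -0.004]
 [ 0.006 -0.004 -1.   ]
 [-1.    -0.004 -0.006]]
```

```bash
python3 -m inch '[[0,[1.6,-2.3,5],[0,0,-0.3]],[0,[1.6,-2.3,5],[0,0,-0.3]],[0,[1.6,-2.3,5],[0,0,-0.3]],[0,[1.6,-2.3,5],[0,0,-0.3]],[0,[1.6,-2.3,4],[0,0,-0.3]]]'; python3 - <<'E'
from rel import *
state(V)
im=snap("side","s4");b=im[190:280,200:300,::-1]
cv2.imwrite("pics/s4c.png",cv2.resize(b,(600,540),interpolation=2))
E
```

```text
time: 11.85
position: [0.4746, -0.1252, 0.0261]
tool_rot: [-0.55, -0.446, 0.552, -0.44]
ft_force: [0.8, 2.5, 12.5]
grip_width: 0.0007
t 11.85 TCP board mm [  -0.4 -180.7    5. ] F board [ 0.3  2.6 12.5] w 0.0007
tool axes in board
 [[-0.008  1.    -0.006]
 [ 0.003 -0.006 -1.   ]
 [-1.    -0.008 -0.003]]
```

View pics/s4c.png

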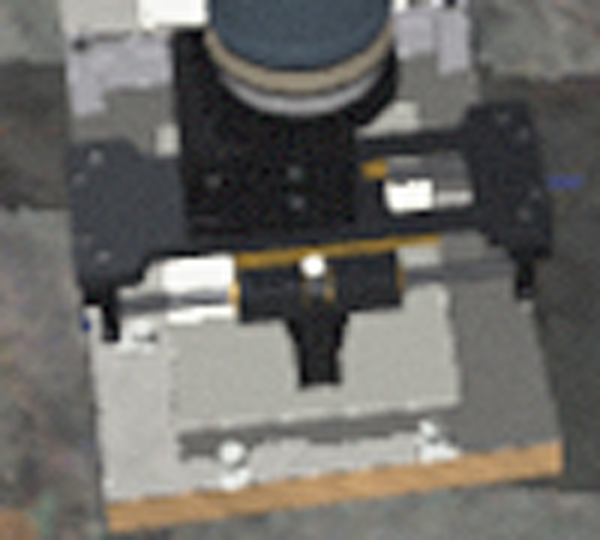

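Side view: leading edge (175,430) to (458,400), about 10 mm short of the pins at (233,452) and (432,430), and square to them. Still to the right of the side pin.

```bash
python3 -m inch '[[0,[1.5,-1.6,3],[0,0,-0.3]],[0,[1.5,-1.6,3],[0,0,-0.3]],[0,[1.5,-1.6,2],[0,0,-0.3]]]'; python3 -m inch '[[0,[1.5,-1.6,2],[0,0,-0.3]]]';python3 -m inch '[[0,[1.5,-1.6,2],[0,0,-0.3]]]';python3 -m inch '[[0,[1.5,-1.6,2],[0,0,-0.3]]]';  python3 - <<'E'
from rel import *
state(V)
E
```

```text
time: 12.28
position: [0.4725, -0.1339, 0.0261]
tool_rot: [-0.549, -0.446, 0.554, -0.439]
ft_force: [0.3, 0.4, 12.3]
grip_width: 0.0003
time: 12.4
position: [0.4719, -0.136, 0.0261]
tool_rot: [-0.548, -0.446, 0.554, -0.439]
ft_force: [0.9, 1.8, 12.5]
grip_width: 0.0005
time: 12.52
position: [0.4714, -0.138, 0.0261]
tool_rot: [-0.548, -0.447, 0.555, -0.439]
ft_force: [1.3, 2.9, 12.4]
grip_width: 0.0002
time: 12.65
position: [0.4708, -0.1396, 0.0261]
tool_rot: [-0.548, -0.447, 0.556, -0.438]
ft_force: [1.4, 4.4, 12.9]
grip_width: 0.0003
t 12.65 TCP board mm [  -1.2 -195.6    5. ] F board [ 0.5  4.6 12.9] w 0.0003
tool axes in board
 [[-0.017  1.    -0.009]
 [-0.    -0.009 -1.   ]
 [-1.    -0.017  0.001]]
```

```bash
python3 -m inch '[[0,[1.4,-1,1.5],[0,0,0]],[0,[1.4,-1,1.5],[0,0,0]]]'; python3 -m inch '[[0,[-1.5,0,0],[0,0,0]],[0,[-4,0,0],[0,0,0]],[0,[-6,0,-14],[0,0,1]],[0,[0,2,-15],[0.5,0,0]],[0,[0,2,-14],[0,0,0]],[0,[0,0,0],[0,0,0]]]'; python3 - <<'E'
from rel import *
state(V)
im=snap("side","s5");b=im[190:280,200:300,::-1]
cv2.imwrite("pics/s5c.png",cv2.resize(b,(600,540),interpolation=2))
E
```

```text
time: 12.9
position: [0.4702, -0.1415, 0.0261]
tool_rot: [-0.55, -0.445, 0.555, -0.439]
ft_force: [0.5, 4.1, 12.6]
grip_width: 0.0003
time: 13.65
position: [0.484, -0.0972, 0.0386]
tool_rot: [0.556, 0.437, -0.552, 0.441]
ft_force: [0.4, 0.5, 0.2]
grip_width: 0.0004
t 13.65 TCP board mm [   2.9 -151.4   17.5] F board [0.3 0.5 0.2] w 0.0004
tool axes in board
 [[ 0.007  1.    -0.02 ]
 [ 0.    -0.02  -1.   ]
 [-1.     0.007 -0.001]]
```

View pics/s5c.png

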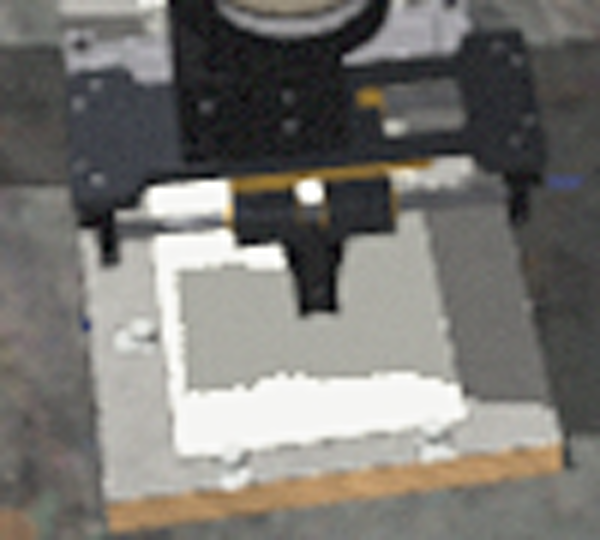

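Side view: the leading edge is at both front pins (233,460) and (435,440). A gap of about 5–8 mm remains to the side pin at (137,335). Pressing level with that pin now and sliding toward −x.

```bash
python3 -m inch '[[0,[5,0,0],[0,0,0.5]],[0,[4,0,0],[0,0,0]],[0,[0.6,0,0],[0,0,0]],[0,[0.6,0,0],[0,0,0]]]';python3 -m inch '[[0,[0.6,0,0],[0,0,0]],[0,[0.6,0,0],[0,0,0]]]'; python3 -m inch '[[0,[0.6,0,0],[0,0,0]],[0,[0.6,0,0],[0,0,0]]]'
```

```text
time: 14.2
position: [0.4837, -0.0985, 0.0273]
tool_rot: [0.558, 0.435, -0.551, 0.443]
ft_force: [0.5, -1.2, -0.9]
grip_width: 0.0003
time: 14.45
position: [0.4837, -0.0988, 0.0261]
tool_rot: [0.558, 0.434, -0.551, 0.443]
ft_force: [-0.7, -0.5, 6.2]
grip_width: 0.0005
time: 14.7
position: [0.4838, -0.0988, 0.0261]
tool_rot: [0.558, 0.434, -0.551, 0.443]
ft_force: [-1.2, 0.3, 5.8]
grip_width: 0.0005
```

```bash
python3 -m inch '[[0,[1.0,-0.5,0],[0,0,0]],[0,[1.4,-2,0],[0,0,-0.3]],[0,[1.5,-3,0],[0,0,-0.3]]]';python3 -m inch '[[0,[1.5,-3,0],[0,0,-0.3]],[0,[1.5,-3,0],[0,0,-0.3]]]'; python3 -c "
from rel import *
state(V)"
```

```text
time: 15.08
position: [0.4834, -0.0989, 0.0261]
tool_rot: [0.559, 0.433, -0.551, 0.444]
ft_force: [1.7, 1.4, 10.7]
grip_width: 0.0005
time: 15.32
position: [0.4828, -0.0988, 0.0261]
tool_rot: [0.559, 0.432, -0.551, 0.445]
ft_force: [2.8, 1.7, 10.0]
grip_width: 0.0003
t 15.32 TCP board mm [   2.1 -153.2    5. ] F board [ 2.4  2.2 10. ] w 0.0003
tool axes in board
 [[ 0.021  0.999 -0.024]
 [-0.003 -0.024 -1.   ]
 [-1.     0.021  0.002]]
```

```bash
python3 -m inch '[[0,[1.7,-4,0],[0,0,-0.5]],[0,[1.8,-4.5,0],[0,0,-0.5]]]';python3 -m inch '[[0,[1.8,-4.5,0],[0,0,-0.5]],[0,[1.8,-4.5,0],[0,0,-0.5]]]'; python3 -c "
from rel import *
state(V)"
```

```text
time: 15.58
position: [0.4809, -0.0985, 0.0261]
tool_rot: [0.558, 0.432, -0.552, 0.444]
ft_force: [2.7, 2.6, 13.0]
grip_width: 0.0005
time: 15.82
position: [0.4788, -0.0981, 0.0261]
tool_rot: [0.558, 0.431, -0.553, 0.444]
ft_force: [3.5, 2.0, 12.2]
grip_width: 0.0004
t 15.82 TCP board mm [  -2.  -153.4    5. ] F board [ 3.   2.6 12.2] w 0.0004
tool axes in board
 [[ 0.018  0.999 -0.027]
 [-0.006 -0.026 -1.   ]
 [-1.     0.018  0.005]]
```

```bash
python3 -m inch '[[0,[1.8,-5,0],[0,0,-0.5]],[0,[1.8,-5,0],[0,0,-0.5]]]';python3 -m inch '[[0,[1.8,-5,0],[0,0,-0.5]],[0,[1.8,-5,0],[0,0,-0.5]]]';python3 -m inch '[[0,[1.8,-5,0],[0,0,-0.5]]]'; python3 -c "
from rel import *
state(V)"
```

```text
time: 16.08
position: [0.4772, -0.0986, 0.0261]
tool_rot: [0.558, 0.43, -0.554, 0.444]
ft_force: [3.2, 1.4, 11.7]
grip_width: 0.0003
time: 16.32
position: [0.4758, -0.0991, 0.0261]
tool_rot: [0.558, 0.428, -0.554, 0.445]
ft_force: [3.0, 1.6, 11.1]
grip_width: 0.0004
time: 16.45
position: [0.4751, -0.0994, 0.0261]
tool_rot: [0.558, 0.427, -0.554, 0.446]
ft_force: [3.7, 1.7, 11.6]
grip_width: 0.0004
t 16.45 TCP board mm [  -5.4 -155.3    5. ] F board [ 3.2  2.4 11.6] w 0.0004
tool axes in board
 [[ 0.023  0.999 -0.03 ]
 [-0.013 -0.03  -0.999]
 [-1.     0.024  0.012]]
```

```bash
python3 -m inch '[[0,[1.8,-6,0],[0,0,-0.5]],[0,[1.8,-6,0],[0,0,-0.5]]]'; python3 -m inch '[[0,[-1.5,0,0],[0,0,0]],[0,[-6,0,0],[-1,0,0]],[0,[-30,0,-20],[0,0,-1]],[0,[-40,0,-20],[0,0,0]],[0,[-40,0,0],[0,0,0]],[0,[-40,0,0],[0,0,0]],[0,[0,0,0],[0,0,0]]]'; python3 - <<'E'
from rel import *
state(V)
im=snap("side","s6");b=im[185:285,200:300,::-1];w=snap("wrist","w6")
b=cv2.resize(b,(580,580),interpolation=2);cv2.imwrite("pics/s6c.png",b)
for t in("front_pin_a","side_pin","blank_lead_a"):
  for c in("side","wrist"): print(c,t,[(np.round(r["pixel"],1).tolist(),round(r["confidence"],2),w2b(V,onz(c,r["pixel"],.0261 if "blank" in t else .0211)).tolist()) for r in imaging.tip_of(c,t)[:3]])
E
```

```text
time: 16.7
position: [0.4724, -0.0999, 0.0261]
tool_rot: [0.558, 0.425, -0.555, 0.447]
ft_force: [3.6, 1.1, 11.4]
grip_width: 0.0004
time: 17.58
position: [0.4781, -0.0562, 0.1876]
tool_rot: [-0.549, -0.438, 0.555, -0.447]
ft_force: [-0.6, -0.6, 0.7]
grip_width: 0.0004
t 17.57 TCP board mm [ -11.4 -112.5  166.5] F board [-0.5 -0.7  0.7] w 0.0004
tool axes in board
 [[ 0.004  1.    -0.01 ]
 [-0.015 -0.01  -1.   ]
 [-1.     0.004  0.015]]
side front_pin_a [([271.4, 262.7], 0.87, [42.8, -222.1]), ([233.7, 269.5], 0.71, [-52.4, -229.6])]
wrist front_pin_a [([281.4, 87.6], 0.6, [-8.1, 0.7])]
side side_pin [([223.3, 247.4], 0.58, [-73.2, -153.1])]
wrist side_pin [([223.8, 228.5], 0.86, [-75.5, -150.3])]
side blank_lead_a [([266.8, 258.7], 0.97, [32.6, -211.7]), ([251.2, 259.5], 0.72, [-6.4, -208.4]), ([237.0, 264.3], 0.6, [-43.0, -218.5])]
wrist blank_lead_a []
```

View pics/s6c.png

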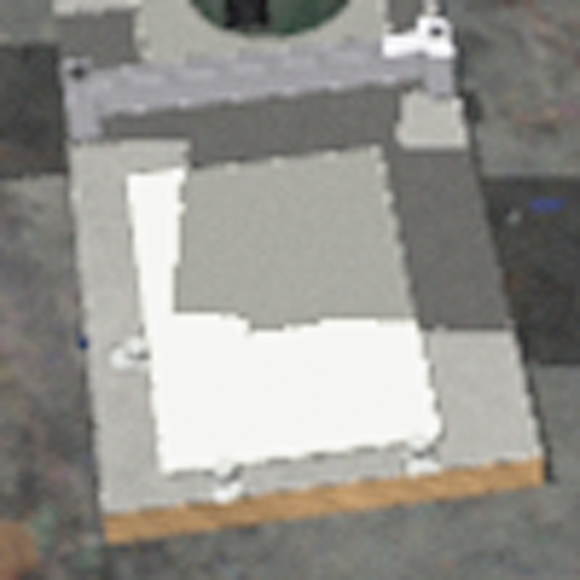

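Side view: the front edge (163,472)–(440,437) is at both front pins (230,480) and (423,458). The left edge at the side pin (130,352) is close, but contact isn't certain. Checking with the wrist camera above the pins.

```bash
python3 -m inch '[[0,[-10,-2,25],[0,0,0]],[0,[-15,0,40],[0,0,0]],[0,[-10,0,40],[0,0,0]],[0,[0,0,0],[0,0,0]],[0,[0,0,0],[0,0,0]]]'; python3 - <<'E'
from rel import *
state(V)
w=snap("wrist","w7")
P=cp("wrist")
for n,X in PT.items(): print(n,proj(P,b2w(V,np.array(X))))
for t in("front_pin_a","side_pin","blank_lead_a"):
  for c in("wrist",): print(c,t,[(np.round(r["pixel"],1).tolist(),round(r["confidence"],2),w2b(V,onz(c,r["pixel"],.0261 if "blank" in t else .0211)).tolist()) for r in imaging.tip_of(c,t)[:3]])
b=w[110:260,170:350,::-1];cv2.imwrite("pics/w7c.png",cv2.resize(b,(720,600),interpolation=2))
E
```

```text
time: 18.6
position: [0.4493, -0.159, 0.2174]
tool_rot: [-0.546, -0.443, 0.558, -0.441]
ft_force: [-0.3, 0.1, 0.8]
grip_width: 0.0004
t 18.6 TCP board mm [ -18.1 -219.   196.3] F board [-0.3  0.1  0.8] w 0.0004
tool axes in board
 [[-0.012  1.    -0.01 ]
 [-0.011 -0.01  -1.   ]
 [-1.    -0.012  0.011]]
a [258.19483699 195.40961125]
b [326.0187528  194.97312962]
s [230.22856108 133.08687048]
g [293.35328314 -17.8675887 ]
wrist front_pin_a [([326.2, 190.7], 0.61, [42.0, -219.3]), ([260.3, 193.8], 0.58, [-39.3, -222.7])]
wrist side_pin [([227.4, 131.6], 0.88, [-76.3, -147.9])]
wrist blank_lead_a [([286.0, 189.5], 0.86, [-7.5, -216.3]), ([321.5, 187.2], 0.71, [35.5, -213.7]), ([251.1, 193.9], 0.64, [-50.1, -221.5])]
```

View pics/w7c.png

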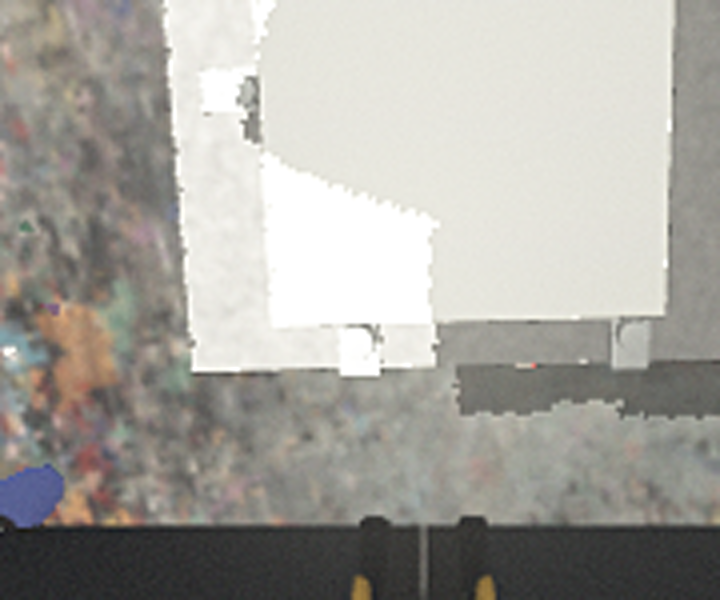

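```bash
python3 - <<'E'
from rel import *
B=lambda p,z:box("wrist",(170,110),4.,p,z)
for p in((260,90),(272,327),(665,315),(668,200),(673,40)):print("blank",p,B(p,.0261))
for n,p in(("a L",(340,350)),("a R",(381,350)),("b L",(612,345)),("b R",(650,345))):print(n,B(p,.0256))
for p in((192,373),(165,20),(720,361)):print("board",p,B(p,.0211))
E
```

```text
blank (260, 90) [ -66.6 -148.9]
blank (272, 327) [ -66.1 -218.8]
blank (665, 315) [  53.5 -215.7]
blank (668, 200) [  52.7 -181.2]
blank (673, 40) [  52.  -136.1]
a L [ -45.5 -226.2]
a R [ -32.9 -226.3]
b L [  37.8 -225.1]
b R [  49.4 -225.1]
board (192, 373) [ -92.5 -234.3]
board (165, 20) [ -94.  -129.2]
board (720, 361) [  72.2 -231.3]
```

By the wrist picture, with the local bias taken from the board edges, the blank is home to within about 1 mm. A last diagonal press will seat it on all three pins for sure.

```bash
python3 -m inch '[[0,[20,8,-25],[-0.5,0,0]],[0,[45,10,-25],[0,0,0.5]],[0,[50,8,-18],[0,0,0]],[0,[45,0,0],[0,0,0]],[0,[20,0,0],[0,0,0]],[0,[0,0,0],[0,0,0]]]'; python3 -c "
from rel import *
state(V)"
```

```text
time: 19.55
position: [0.4928, -0.0939, 0.032]
tool_rot: [-0.545, -0.444, 0.551, -0.451]
ft_force: [0.1, -0.0, 0.7]
grip_width: 0.0006
t 19.55 TCP board mm [  10.8 -146.3   10.9] F board [ 0.1 -0.   0.7] w 0.0006
tool axes in board
 [[ 0.002  1.     0.009]
 [-0.013  0.009 -1.   ]
 [-1.     0.002  0.013]]
```

```bash
python3 -m inch '[[0,[3.2,0,2],[0,0,0]],[0,[0.6,0,0],[0,0,0]],[0,[0.6,0,0],[0,0,0]],[0,[0.6,0,0],[0,0,0]]]'; python3 -m inch '[[0,[0.6,0,0],[0,0,0]],[0,[0.6,0,0],[0,0,0]]]'; python3 -m inch '[[0,[0.6,0,0],[0,0,0]],[0,[0.6,0,0],[0,0,0]]]'
```

```text
time: 20.05
position: [0.4944, -0.0964, 0.0298]
tool_rot: [-0.545, -0.442, 0.549, -0.453]
ft_force: [-0.5, 0.2, 0.5]
grip_width: 0.0004
time: 20.3
position: [0.4947, -0.0967, 0.0291]
tool_rot: [-0.546, -0.442, 0.549, -0.453]
ft_force: [-0.2, 0.9, 0.1]
grip_width: 0.0003
time: 20.55
position: [0.4947, -0.0968, 0.0278]
tool_rot: [-0.546, -0.442, 0.549, -0.453]
ft_force: [-0.5, -0.1, -0.1]
grip_width: 0.0006
```

```bash
python3 -m inch '[[0,[0.6,0,0],[0,0,0]],[0,[0.6,0,0],[0,0,0]],[0,[0.6,0,0],[0,0,0]],[0,[0.6,0,0],[0,0,0]]]'; python3 -m inch '[[0,[1.1,-2,1],[0,0,-0.3]],[0,[1.5,-3,2],[0,0,-0.3]]]'; python3 -m inch '[[0,[1.7,-4,1.5],[0,0,-0.5]],[0,[1.8,-4.5,1.5],[0,0,-0.5]]]'; python3 -m inch '[[0,[1.8,-5,1.5],[0,0,-0.5]],[0,[1.8,-5,1.5],[0,0,-0.5]]]'; python3 -c "
from rel import *
state(V)"
```

```text
time: 21.05
position: [0.4947, -0.0968, 0.0261]
tool_rot: [-0.546, -0.442, 0.549, -0.453]
ft_force: [-0.8, 1.7, 8.6]
grip_width: 0.0004
time: 21.3
position: [0.4931, -0.0991, 0.0261]
tool_rot: [-0.546, -0.441, 0.55, -0.452]
ft_force: [2.5, 3.6, 12.9]
grip_width: 0.0001
time: 21.55
position: [0.4904, -0.1017, 0.0261]
tool_rot: [-0.545, -0.441, 0.551, -0.451]
ft_force: [2.3, 3.2, 12.1]
grip_width: 0.0001
time: 21.8
position: [0.4869, -0.1044, 0.0261]
tool_rot: [-0.545, -0.441, 0.552, -0.451]
ft_force: [2.8, 2.6, 11.4]
grip_width: 0.0003
t 21.8 TCP board mm [   7.2 -157.8    5. ] F board [ 2.2  3.1 11.4] w 0.0003
tool axes in board
 [[ 0.005  1.     0.004]
 [-0.017  0.004 -1.   ]
 [-1.     0.005  0.017]]
```

```bash
python3 -m inch '[[0,[1.8,-6,-0.5],[0,0,-0.5]],[0,[1.8,-6,-0.5],[0,0,-0.5]],[0,[1.8,-6,-0.5],[0,0,-0.5]]]'; python3 -m inch '[[0,[1.8,-6,0],[0,0,-0.5]],[0,[1.8,-6,0],[0,0,-0.5]]]'; python3 -m inch '[[0,[-1.5,0,0],[0,0,0]],[0,[-6,0,0],[0,0,0]],[0,[-30,0,10],[0,0,0]],[0,[-50,0,20],[0,0,0]],[0,[-50,0,30],[0,0,0]],[0,[-50,0,20],[0,0,0]],[0,[0,0,0],[0,0,0]],[0,[0,0,0],[0,0,0]]]'; python3 - <<'E'
from rel import *
state(V)
w=snap("wrist","w8");s=snap("side","s8")
b=cv2.resize(w[60:250,150:350,::-1],(500,475),interpolation=2);c=cv2.resize(s[110:285,190:300,::-1],(300,475),interpolation=2)
cv2.imwrite("pics/f8.png",np.hstack([b,c]))
E
```

```text
time: 22.18
position: [0.4822, -0.1044, 0.0262]
tool_rot: [-0.545, -0.438, 0.553, -0.453]
ft_force: [2.9, 0.2, 11.2]
grip_width: 0.0005
time: 22.42
position: [0.4789, -0.1052, 0.0261]
tool_rot: [-0.545, -0.436, 0.554, -0.454]
ft_force: [4.1, 0.1, 12.0]
grip_width: 0.0004
time: 23.42
position: [0.4583, -0.1787, 0.2204]
tool_rot: [-0.543, -0.439, 0.555, -0.452]
ft_force: [-0.6, 0.1, 0.0]
grip_width: 0.0003
t 23.43 TCP board mm [  -5.3 -236.4  199.3] F board [-0.6  0.   0. ] w 0.0003
tool axes in board
 [[ 0.004  1.     0.002]
 [-0.025  0.002 -1.   ]
 [-1.     0.004  0.025]]
```

View pics/f8.png

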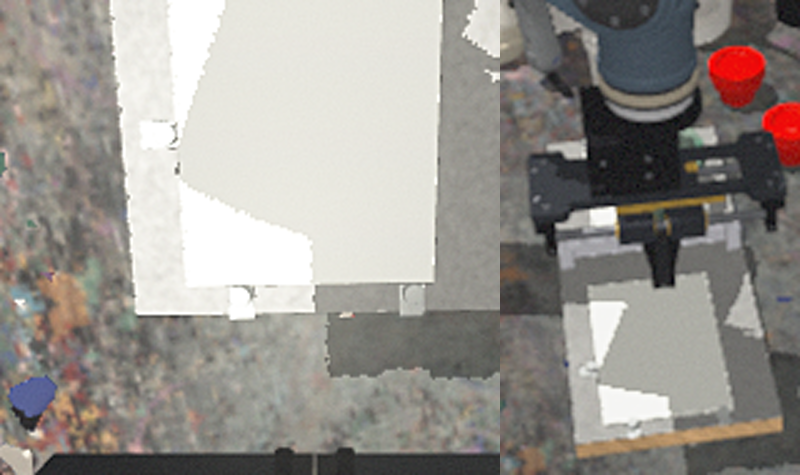

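Wrist view: the blank's front edge (185,286)–(433,282) is parallel to the board's front edge and touches both front pins at (240,292) and (412,290). Its left edge touches the side pin at (165,133). Moving aside a little to check that the pile still stands, then handing in.

```bash
python3 -m inch '[[0,[-20,0,50],[0,0,0]],[0,[-20,0,50],[0,0,0]],[0,[0,0,50],[0,0,0]],[0,[0,0,0],[0,0,0]],[0,[0,0,0],[0,0,0]]]'; python3 - <<'E'
from rel import *
for c in("top","side"):
    im=snap(c,c+"9");
    for t in("small_tub","wide_tub"): print(c,t,[(np.round(r["box"]),round(r["confidence"],2)) for r in imaging.cut_out(c,t)[:4]])
E
python3 - <<'E'
import cv2,numpy as np
a=cv2.imread("pics/top9.png")[150:300,140:370];b=cv2.imread("pics/side9.png")[110:290,150:350]
cv2.imwrite("pics/f9.png",np.hstack([cv2.resize(a,(460,300)),cv2.resize(b,(333,300))]))
E
```

```text
time: 24.15
position: [0.4252, -0.3219, 0.2553]
tool_rot: [-0.541, -0.448, 0.554, -0.447]
ft_force: [-0.3, 0.3, -0.4]
grip_width: 0.0005
top small_tub [(array([202., 201.,  18.,  17.]), 0.79), (array([168., 216.,  22.,  20.]), 0.73)]
top wide_tub [(array([232., 239.,  37.,  32.]), 0.6)]
side small_tub [(array([280., 137.,  15.,  24.]), 0.81), (array([296., 159.,  25.,  23.]), 0.59)]
side wide_tub []
```

View pics/f9.png

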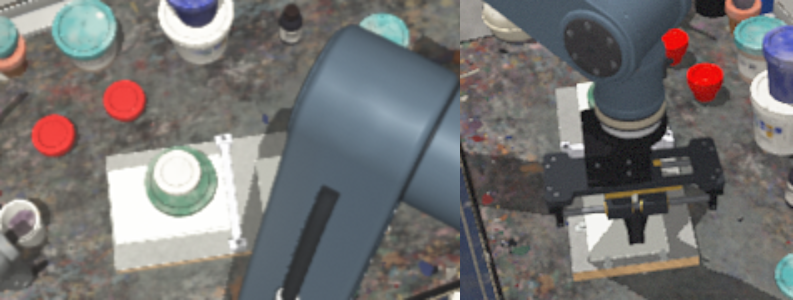

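The top view shows the pile standing behind the gate: green tub at (180,180) with the white-lidded small tub on it. The red tubs are where they were.

```bash
python3 -c "
from rig import robot;print(robot.hand_in())"
```

```text
the job is handed in; nothing more can be done
None
```

I drew the bottom blank out through the gate slit with closed fingertips and laid it flat against both front pins and the side pin. I handed the job in at about 24 s of the 67 s allowed.

**How it went:** I pressed with about 12–14 N; the highest force reported was 13.9 N. Pressing made the arm drift outward, so early in the pull the blank moved to +x and turned slightly. I corrected that on the way. After the first feed and side push I was not sure all three pins were in contact, so I pressed once more diagonally.

**Last checks:**
- **Blank:** the last wrist picture shows its front edge parallel to the board and touching both front pins, and its long edge touching the side pin. I measured it about 1 mm from home before the final press and did not measure again. In that final press the fingers slid on over the blank, as they would with it held by the pins.
- **Pile:** it still stands behind the gate, with the small tub on the wide tub.
- **Bystanders:** the arm never touched them, and those visible in the last picture had not moved.
- **What failed or is unconfirmed:** in the last look the network did not report the pile's small tub (only the red look-alikes), nor the wide tub from the side, because the arm was in the way there. I judged the pile from the top picture. Forces were read only at the end of each move, so brief peaks in between were not seen.

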